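# Set out the painting kit by height on the display board

## Robot

A 6-joint arm with a two-finger parallel gripper is mounted at the origin on a cart in front of the work surface, level with it; the furniture and walls round the work are solid. World frame = base frame: x ahead of the robot, y to its left, z up, the work surface at z = 0. Lengths are in m, angles in rad, forces in N, time in s.
With the tool pointing down it reaches from about 0.25 to 0.775 m from the base axis. Payload 4 kg.
Tool frame: the origin (TCP) lies between the finger pads; the fingertips stand 14 mm ahead of it and the grasp point (between the pads) lies 5 mm behind it (nose_length is the distance from the TCP to the fingertips, in m); z points along the fingers, y is the line along which they close (so a half turn about z gives the same grasp; the last joint's range is limited). The gripper opens to 94 mm and grips with 3 to 60 N. Pads are 16 mm wide; open, the fingers measure 119 mm over their backs; the gripper's body (75 mm by 177 mm) begins 78 mm behind the grasp point.
Start: joints at [-1.301, 0.087, 1.371, -0, 1.684, -0.103], TCP at [0.2, -0.512, 0.22] pointing down, gripper open.
Joint ranges: [-3.1, 3.1], [-0.76, 2.03], [0.27, 2.55], [-1.08, 4.22], [0.17, 2.65], [-2.57, 2.57]. Speed limits (rad/s): [2.79, 2.79, 3.14, 3.14, 3.14, 3.14].

## Interface

Orientations are given as [roll, pitch, yaw] about the fixed x, y, z axes, in that order (R = Rz(yaw) Ry(pitch) Rx(roll)).
In Python, from bench import * gives the robot as it stands.
- The arm moves only by the tool move_arm, never from a script. Its argument "steps" is one flat list of numbers, 7 for each row, row after row: the turn, a rotation vector about the world's x, y, z in rad, then the shift along the world's x, y, z in m, then the opening, from 0 (shut) to 1 (fully open). A call has 1 to 12 rows; each row is the pose to reach, as a shift and turn from the pose commanded when the call began; what a row does not reach only later rows make up. A row lasts 1/10 s, in which the tool goes at most 50 mm and 8.59 degrees, less where a joint would pass 70% of its speed; a pose out of reach is approached as far as the arm can. A call with a gripper value outside its range is refused whole. The fingers move at their own pace and stop on an object; the grip force is fixed at half the most. Time passes only in rows, so rows that repeat a pose let the fingers close. It gives the time, the measured TCP pose, the force, the opening and the grip force at its end, in the units of the state.
- get_obs(): the state, without advancing time (a new reading comes with each control period).
- snapshot(name): name is "scene" or "side" or "wrist"; returns (picture, depth): 384x512x3 uint8, red, green, blue; 384x512 float32, m along the optical axis (not along the pixel's ray), 0 where there is no reading.
- camera_model(name): a dict with "fx", "fy", "cx", "cy" (pixels), "k1" (the pictures are not rectified: a ray, as slopes to the right and down, at radius r is drawn at 1 + k1 r^2 times it, then the intrinsics apply), "rvec" (rotation vector, rad) and "tvec" (3), from world to camera coordinates, as OpenCV has them. Camera axes: x right, y down, z forward; pixel columns grow to the right and rows downward; lengths in m; the calibration is good to about 2 mm. A picture is of the moment at which its call begins: read the wrist's pose just before it. camera_model takes no time and is no camera call; for the wrist camera it gives the pose at the moment of the call.
- close_job(): hands the job in; it is judged then, once.
Trained networks look in the newest picture that a camera, given by its name, has taken for a name from the list of things; names that differ only in an ending like _2 or _b are one class to them, and where a whole thing is asked for, a point or a joint stands for the part that bears it (a point fixed in the world has none). Each returns a list of dicts, best first, with "score" (0 to 1); they miss things now and then, are a little off and sometimes report something else, mostly with a low value. They report only what shows in the picture. A call takes as long as a camera call. They do not tell look-alikes from the thing itself.
- silhouettes(camera, target): "pixels" (384x512 bool, what is visible of it) and "uv" ([column, row] in pixels, amid what is visible of it).
- spot_point(camera, target): "uv" ([column, row] in pixels: a listed point, or the origin of a listed thing).
The state is a dict: "time": time; "joint_positions": joint angles; "qvel": joint speeds; "joint_torque": joint torques, N m; "tool_pos": TCP position; "ee_rot": TCP orientation; "wrist_force": force on the tool from outside, world axes, zero at the start; "wrist_torque": the same for the moment, N m; "width": finger opening in m; "finger_force": force on a finger pad.
Only numpy, scipy, OpenCV 4.12 (cv2) and the standard library are available. Lean on these libraries where they do the work, as an engineer would, in place of code of your own. Each camera call takes 0.05 s, during which the arm holds its last target. There are 200 camera calls.

## Task

Set the four pieces of the painting kit (large paint bottle, small paint bottle, white lidded jar, terracotta tumbler) upright on the four ringed marks of the dark wooden display board in order of height, the tallest on the mark next to the red end block and the shortest on the mark next to the grey one, each centred in its ring. Do not knock over or shift the white cat and rabbit figures, and do not let any kit piece fall over or drop.

Things in the scene. Friction and masses are not known exactly. Their poses are not given: they have to be found in the camera images.
- large_bottle: white squeeze bottle with a brick-red label and a broad white screw cap, round, body 47 mm across up to 109 mm, cap 38 mm across, 128 mm tall in all, about 0.19 kg. Origin: centre of its underside; z up. Grip it round the body.
- small_bottle: white squeeze bottle with a blue label and a pointed white nozzle cap, round, body 35 mm across up to 74 mm, then narrowing, 93 mm tall in all, about 0.075 kg. Origin: centre of its underside; z up. Grip it round the body.
- lidded_jar: unglazed white jar with a domed lid that is fixed on and a small knob, round, 57 mm across, 70 mm tall in all, about 0.11 kg. Origin: centre of its underside; z up. Grip it round the body, about 28 mm up.
- tumbler: open round tumbler of terracotta, 47 mm across at the foot and 52 mm at the rim, wall 4 mm, 48 mm tall, about 0.09 kg. Origin: centre of its underside; z up. Grip it round the outside.
- board: display board of dark wood, fixed, 80 mm (its x) by 360 mm (its y) by 12 mm thick, top at z = 12 mm. Four white inlaid rings of 64 mm with a dot in the centre lie flush in a row along its y axis, on its middle line x = 0, at y = -135, -45, +45 and +135 mm from its origin. Origin: centre of its underside; it stands within 7 degrees of square to the robot.
- red_end: red painted end block, fixed, 80 x 22 x 18 mm, lying against one end of the board, 192 mm from the board's origin along its y axis, at either the + or the - end: the tallest piece belongs at this end. Origin: centre of its underside.
- grey_end: grey painted end block of the same shape against the other end of the board, 192 mm from the board's origin: the shortest piece belongs at this end. Origin: centre of its underside.
- cat: bystander: small white unglazed cat figure, loose, 40 x 42 x 73 mm, behind the board as seen from the robot. Origin: centre of its underside; z up.
- rabbit: bystander: small white unglazed rabbit figure with long ears, loose, 36 x 38 x 79 mm, behind the board as seen from the robot. Origin: centre of its underside; z up.
Things that resemble listed ones, but are neither listed nor needed, are in the scene too. Several things have the shape of the tumbler; the one meant has the colours described above.

How it is judged:
By the outcome, as a careful person would: the job done as asked, in the order asked, and still so for the second after the job is handed in, with the robot touching nothing.
It also fails if it takes over 117 s, if anything falls off the work surface, if the arm or the gripper's body presses on something with over 40 N, if the wrist force passes 120 N, or if a joint passes its speed limit or range.

## Working session

There is one attempt and no reset: what is moved stays moved. The work goes in short steps, Python scripts to look and compute and a tool call to move; the robot and the scene stay as the last step left them, time stands still between calls to the robot, and variables do not carry over. Pictures are saved under pics/ and viewed, at most 14 in all, crops included, and the job is handed in when it is done.

Besides the shell and the picture viewer there is one more tool, called by a JSON object that holds its "fn" and its "kwargs", one argument or row to a line. move_arm: Moves the arm, as the interface text tells. Its arguments: {"type":"object","properties":{"steps":{"type":"array"}},"required":["steps"]}

```bash
ls; mkdir -p pics
cat > h.py <<'E'
from bench import *
import numpy as np, cv2
def snap(n,f):
    m=camera_model(n); p,d=snapshot(n); cv2.imwrite(f'pics/{f}.png',p[:,:,::-1]); return p,d,m
def world(m,d):
    "per-pixel world coordinates"
    h,w=d.shape; u,v=np.meshgrid(np.arange(w),np.arange(h))
    xd=(u-m['cx'])/m['fx']; yd=(v-m['cy'])/m['fy']; x,y=xd.copy(),yd.copy()
    for _ in range(20):
        s=1+m['k1']*(x*x+y*y); x=xd/s; y=yd/s
    c=np.stack([x*d,y*d,d],-1); R=cv2.Rodrigues(np.array(m['rvec'],float))[0]
    return (c-np.array(m['tvec']).ravel())@R
E
python3 - <<'E'
from h import *
for n in ('scene','side'):
    p,d,m=snap(n,n+'0'); W=world(m,d); np.savez(f'{n}0.npz',p=p,d=d,W=W)
    for t in ['large_bottle','small_bottle','lidded_jar','tumbler','board','red_end','grey_end','cat','rabbit']:
        for s in silhouettes(n,t)[:6]:
            k=s['pixels']&(d>0); P=W[k]
            if len(P)<5: continue
            print(n,t,round(float(s['score']),2),np.round(s['uv']),k.sum(),'med',np.round(np.median(P,0),3),'lo',np.round(np.percentile(P,3,0),3),'hi',np.round(np.percentile(P,97,0),3),np.median(p[k],0))
print(get_obs())
E
```

```text
pics
scene large_bottle 0.78 [212. 124.] 224 med [0.596 0.363 0.099] lo [0.581 0.353 0.003] hi [0.646 0.495 0.13 ] [121.  120.5 117. ]
scene board 0.77 [305. 266.] 899 med [ 0.447 -0.332  0.012] lo [ 0.405 -0.401  0.003] hi [ 0.505 -0.068  0.018] [105.  71.  52.]
scene rabbit 0.61 [326. 223.] 167 med [ 0.633 -0.249  0.03 ] lo [ 0.621 -0.26  -0.001] hi [ 0.679 -0.229  0.068] [183. 181. 176.]
side large_bottle 0.91 [225. 109.] 455 med [0.597 0.357 0.071] lo [0.581 0.35  0.006] hi [0.622 0.38  0.126] [101. 100.  97.]
side small_bottle 0.6 [183. 127.] 241 med [0.443 0.334 0.047] lo [0.429 0.327 0.002] hi [0.461 0.348 0.084] [96. 95. 96.]
side lidded_jar 0.62 [235. 132.] 301 med [0.589 0.245 0.04 ] lo [0.57  0.233 0.004] hi [0.619 0.273 0.062] [142. 140. 138.]
side tumbler 0.84 [190. 148.] 287 med [0.44  0.227 0.032] lo [0.416 0.213 0.004] hi [0.466 0.264 0.046] [81. 49. 37.]
side tumbler 0.73 [207. 184.] 388 med [0.425 0.05  0.03 ] lo [0.401 0.035 0.003] hi [0.449 0.121 0.047] [22.  73.5 73. ]
side tumbler 0.65 [199. 166.] 301 med [0.441 0.136 0.033] lo [0.418 0.12  0.006] hi [0.464 0.16
[... 685 characters left out ...]
joint_positions': array([-1.30109048e+00,  8.71544756e-02,  1.37068532e+00, -2.08710087e-05,
        1.68356865e+00, -1.03074993e-01]), 'qvel': array([ 6.25327827e-04, -3.69823653e-05,  1.21134390e-03, -1.22878220e-03,
        1.26631684e-03, -4.94323133e-04]), 'joint_torque': array([-3.02466951e-04, -3.40048778e+01, -3.02606857e+01,  7.19924457e-02,
        2.36628548e-02,  6.47668713e-06]), 'tool_pos': array([ 0.20032354, -0.51225276,  0.21953824]), 'ee_rot': array([3.14141156e+00, 3.95814326e-05, 3.72778483e-01]), 'wrist_force': array([ 0.38008958, -0.37003901, -0.71384095]), 'wrist_torque': array([ 0.00407209, -0.0068    ,  0.02129701]), 'finger_force': 0.0, 'width': 0.09399320353481665}
```

Run:
```python
import cv2,numpy as np
a=[cv2.imread(f'pics/{n}0.png') for n in('scene','side')]
cv2.imwrite('pics/s1.png',cv2.resize(a[0],(800,600)));cv2.imwrite('pics/s2.png',cv2.resize(a[1],(800,600)))
```

```text
(no output)
```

View pics/s1.png

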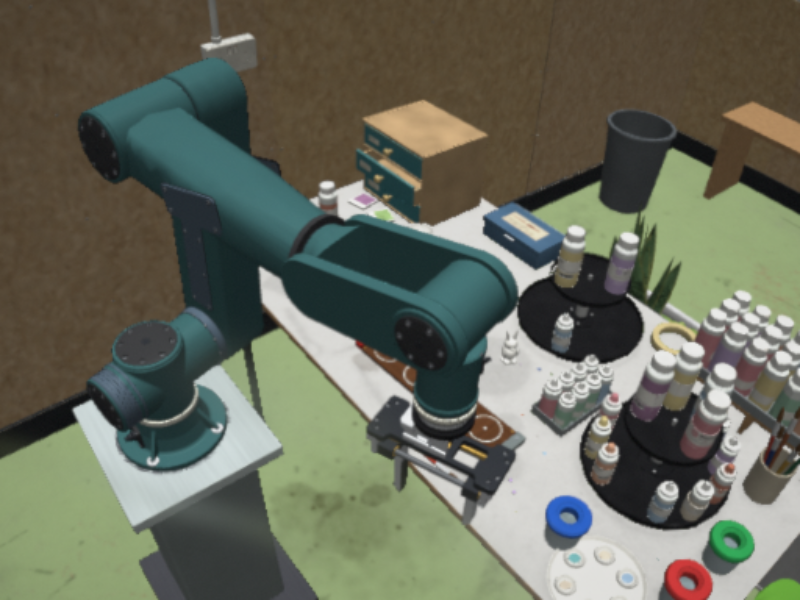

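View pics/s2.png

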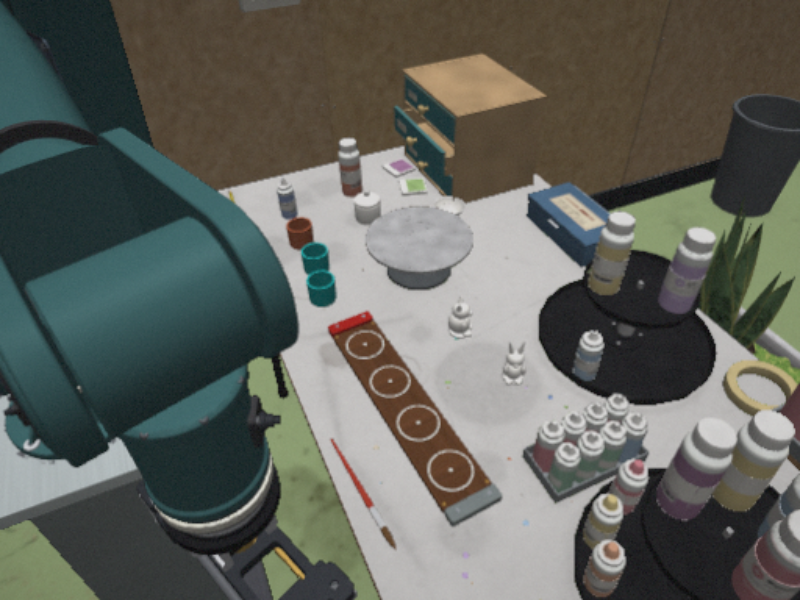

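The side view shows the red block at about (350,323) on the far (+y) end of the board and the grey one at about (472,503) on the near end. The kit stands at top left: large bottle (350,168), small bottle (287,198), jar (367,207) and terracotta tumbler (300,233). Two teal look-alike tumblers are at (315,258) and (321,288), and there is a banding wheel at (420,240). In the scene view the arm hides most of this.

```bash
cat >> h.py <<'E'
from scipy.optimize import least_squares
def fitboard(p,d,W):
    "board origin x,y and angle from the white ring pixels"
    g=p.astype(float).min(2); x,y,z=np.moveaxis(W,-1,0)
    c=np.array([.457,-.227]); th=np.arctan2(.029,.38)
    for _ in range(3):
        ex=np.array([np.cos(th),np.sin(th)]); ey=np.array([-ex[1],ex[0]])
        q=W[...,:2]-c; bx=q@ex; by=q@ey
        k=(d>0)&(abs(bx)<.037)&(abs(by)<.175)&(abs(z-.012)<.006)
        k&=g>np.percentile(g[k],50)+35
        P=W[k][:,:2]; ys=np.array([-.135,-.045,.045,.135])
        def r(a):
            e=np.array([np.cos(a[2]),np.sin(a[2])]); f=np.array([-e[1],e[0]]); q=P-a[:2]
            u=q@e; v=q@f; v=v-ys[np.argmin(abs(v[:,None]-ys),1)]
            h=np.hypot(u,v); return np.where(h<.015,h,h-a[3])
        s=least_squares(r,[*c,th,.031],loss='soft_l1',f_scale=.002); c=s.x[:2]; th=s.x[2]
    return s.x,k.sum(),np.sqrt(np.mean(s.fun**2))
def fitcyl(W,d,c,R,z0,z1):
    "axis x,y of an upright round body of radius R near c, seen points between z0 and z1"
    k=(d>0)&(np.hypot(W[...,0]-c[0],W[...,1]-c[1])<R+.012)&(W[...,2]>z0)&(W[...,2]<z1); P=W[k][:,:2]
    s=least_squares(lambda a:np.hypot(*(P-a).T)-R,c,loss='soft_l1',f_scale=.002); return s.x,k.sum(),np.sqrt(np.mean(s.fun**2))
KIT={'large':([.6,.36],.0235,.02,.1),'small':([.443,.342],.0175,.015,.07),'jar':([.594,.256],.0285,.015,.04),'tumbler':([.44,.236],.0248,.01,.042)}
E
python3 - <<'E'
from h import *
z=np.load('side0.npz'); p,d,W=z['p'],z['d'],z['W']
print(fitboard(p,d,W))
for n,a in KIT.items(): print(n,fitcyl(W,d,*a))
k=(d>0)&(W[...,2]>.02)&(W[...,0]>.2)&(W[...,0]<.95)&(W[...,1]>-.05)&(W[...,1]<.6)
P=W[k]; g=np.round(P[:,:2]/.04).astype(int)
H={}
for a,b in zip(map(tuple,g),P[:,2]): H[a]=max(H.get(a,0),b)
for i in range(5,24): print(i*40,[int(1000*H.get((i,j),0)) for j in range(-1,16)])
p,d,m=snap('wrist','w0')
print(m)
E
```

```text
(array([ 0.45836467, -0.22213194,  0.07000539,  0.03064965]), np.int64(729), np.float64(0.002150928034257467))
large (array([0.60362818, 0.37504148]), np.int64(278), np.float64(0.002044804491630799))
small (array([0.4467122 , 0.34787074]), np.int64(157), np.float64(0.002047857805314383))
jar (array([0.59728328, 0.26315155]), np.int64(113), np.float64(0.00181345596425286))
tumbler (array([0.44053873, 0.23769004]), np.int64(209), np.float64(0.001891000563589037))
200 [576, 411, 0, 0, 0, 0, 0, 0, 0, 0, 0, 0, 0, 0, 0, 0, 0]
240 [572, 472, 0, 0, 0, 0, 0, 0, 0, 0, 0, 0, 0, 0, 0, 0, 0]
280 [0, 0, 0, 0, 0, 0, 0, 0, 0, 0, 0, 0, 0, 0, 0, 0, 0]
320 [0, 0, 0, 0, 0, 0, 0, 0, 0, 0, 0, 0, 0, 0, 0, 0, 0]
360 [0, 0, 0, 0, 0, 0, 0, 0, 0, 0, 0, 0, 0, 0, 0, 0, 0]
400 [0, 0, 47, 48, 45, 47, 0, 48, 0, 0, 0, 0, 0, 0, 0, 0, 0]
440 [0, 0, 47, 50, 48, 48, 47, 47, 46, 88, 91, 0, 0, 0, 0, 0, 0]
480 [0, 0, 0, 0, 44, 48, 0, 46, 0, 69, 49, 0, 0, 0, 0, 0, 0]
520 [0, 83, 84, 85, 83, 0, 0, 0, 0, 0, 0, 0, 0, 0, 0, 0, 0]
560 [83, 83, 85, 84, 83, 80, 0, 53, 52, 0, 90, 0, 0, 0, 0, 0, 0]
600 [83, 84, 84, 83, 84, 82, 0, 68, 68, 0, 128, 127, 0, 0, 0, 0, 0]
640 [83, 83, 84, 85, 84, 82, 0, 47, 48, 0, 114, 0, 0, 0, 0, 0, 0]
680 [82, 84, 83, 84, 83, 82, 0, 0, 0, 0, 0, 0, 0, 0, 0, 0, 0]
720 [0, 83, 83, 83, 82, 0, 21, 21, 0, 116, 115, 0, 0, 0, 0, 0, 0]
760 [0, 0, 0, 0, 0, 23, 188, 213, 214, 212, 203, 182, 213, 213, 0, 0, 0]
800 [0, 0, 0, 0, 0, 23, 215, 215, 215, 215, 215, 214, 215, 214, 0, 0, 0]
840 [0, 0, 0, 0, 0, 0, 214, 215, 216, 215, 216, 215, 215, 214, 0, 0, 0]
880 [0, 46, 44, 0, 0, 0, 215, 215, 215, 215, 215, 215, 215, 214, 0, 0, 0]
920 [59, 60, 60, 59, 60, 0, 215, 215, 215, 215, 215, 216, 215, 215, 0, 0, 0]
{'fx': 345.98344667574986, 'fy': 345.98344667574986, 'cx': 261.62085850607207, 'cy': 189.6151473057412, 'k1': -0.013675133918014767, 'rvec': array([-2.39289088,  1.63629042,  0.23361543]), 'tvec': array([-0.54959998, -0.0277398 ,  0.39114642])}
```

View pics/w0.png

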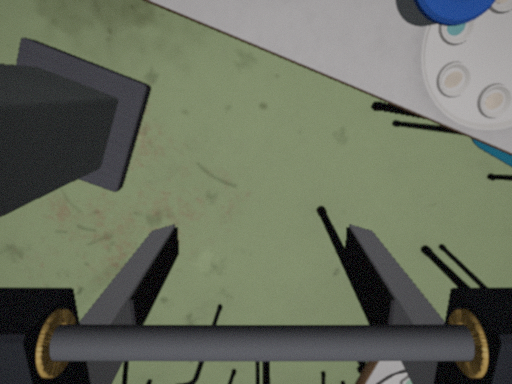

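The wrist camera looks along the tool from an offset, with the fingers at the bottom of the picture at about (150,270) and (370,270). I'll go above the kit now with yaw 90°, so the gripper closes along world x.

{"fn": "move_arm", "kwargs": {
  "steps": [0, 0, 1.198, 0.16, 0.4, 0.08, 1, 0, 0, 1.198, 0.16, 0.4, 0.08, 1, 0, 0, 1.198, 0.16, 0.4, 0.08, 1, 0, 0, 1.198, 0.16, 0.4, 0.08, 1, 0, 0, 1.198, 0.16, 0.4, 0.08, 1, 0, 0, 1.198, 0.16, 0.4, 0.08, 1, 0, 0, 1.198, 0.16, 0.4, 0.08, 1, 0, 0, 1.198, 0.16, 0.4, 0.08, 1, 0, 0, 1.198, 0.32, 0.75, 0.08, 1, 0, 0, 1.198, 0.32, 0.75, 0.08, 1, 0, 0, 1.198, 0.32, 0.75, 0.08, 1, 0, 0, 1.198, 0.32, 0.75, 0.08, 1]
}}

```text
time: 2.25
tool_pos: [0.4291, 0.0373, 0.2963]
ee_rot: [3.14, 0.0, 1.571]
wrist_force: [0.5, -1.5, 0.2]
width: 0.094
finger_force: 0.0
```

{"fn": "move_arm", "kwargs": {
  "steps": [0, 0, 0, 0.0, 0.0, 0.0, 1, 0, 0, 0, 0.0, 0.0, 0.0, 1]
}}

```text
time: 2.45
tool_pos: [0.4287, 0.0359, 0.2956]
ee_rot: [-3.141, 0.001, 1.574]
wrist_force: [0.1, 0.0, 0.0]
width: 0.0942
finger_force: 0.0
```

Run:
```python
from h import *
o=get_obs(); p,d,m=snap('wrist','w1'); W=world(m,d); R=cv2.Rodrigues(m['rvec'])[0]
print('cam',-R.T@m['tvec'],R[2],o['tool_pos'],W[20,20],W[20,490],W[370,250])
for n,a in KIT.items():
    try: print(n,fitcyl(W,d,*a))
    except Exception as e: print(n,e)
p,d,m=snap('side','side1'); W=world(m,d)
for n,a in KIT.items(): print(n,fitcyl(W,d,*a))
```

```text
cam [0.42877185 0.1177503  0.45921636] [-8.60653243e-04 -2.79410235e-01 -9.60171432e-01] [0.42865154 0.03592336 0.2956489 ] [-0.33003815  0.32705353 -0.71837327] [ 0.70768778  0.20032843 -0.00213801] [ 0.40970134 -0.32560583 -0.0022545 ]
large (array([0.6 , 0.36]), np.int64(0), np.float64(nan))
small (array([0.443, 0.342]), np.int64(0), np.float64(nan))
jar (array([0.594, 0.256]), np.int64(0), np.float64(nan))
tumbler (array([0.44034631, 0.24074323]), np.int64(30), np.float64(0.00018646725420689447))
large (array([0.60357309, 0.37531811]), np.int64(239), np.float64(0.0020960172827304154))
small (array([0.44625612, 0.34763408]), np.int64(157), np.float64(0.0020465864105468756))
jar (array([0.59741501, 0.26327648]), np.int64(112), np.float64(0.001741905306765068))
tumbler (array([0.44073188, 0.23800973]), np.int64(203), np.float64(0.0020597103056402026))
  return _methods._mean(a, axis=axis, dtype=dtype,
  ret = ret.dtype.type(ret / rcount)
```

View pics/w1.png

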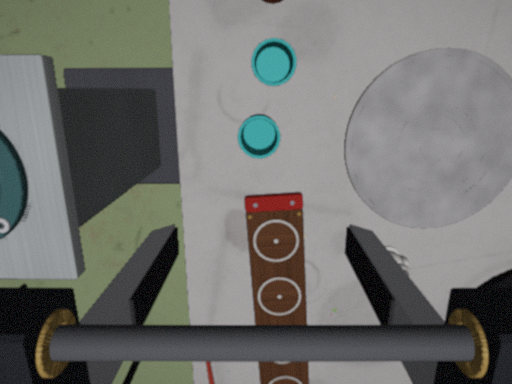

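The wrist view shows the board with its red block at (273,203) and rings at (276,240) and (279,296). The teal tumblers are at (273,62) and (259,135), and the terracotta one is just off the top at (273,0). I'll shift further in +y to see the kit.

{"fn": "move_arm", "kwargs": {
  "steps": [0, 0, 0, 0.09, 0.26, 0.0, 1, 0, 0, 0, 0.09, 0.26, 0.0, 1, 0, 0, 0, 0.09, 0.26, 0.0, 1, 0, 0, 0, 0.09, 0.26, 0.0, 1, 0, 0, 0, 0.09, 0.26, 0.0, 1, 0, 0, 0, 0.09, 0.26, 0.0, 1, 0, 0, 0, 0.09, 0.26, 0.0, 1, 0, 0, 0, 0.09, 0.26, 0.0, 1]
}}

```text
time: 3.35
tool_pos: [0.5194, 0.2931, 0.2957]
ee_rot: [-3.141, 0.001, 1.568]
wrist_force: [0.1, -0.0, -0.2]
width: 0.0941
finger_force: 0.0
```

Run:
```python
from h import *
o=get_obs(); p,d,m=snap('wrist','w2'); W=world(m,d); print(o['tool_pos'],o['ee_rot'])
for n,a in KIT.items(): print(n,fitcyl(W,d,*a))
# top features: cap / nozzle / knob / rim
for n,c,z0 in [('large',(.6035,.375),.122),('small',(.4465,.348),.08),('jar',(.5975,.263),.058),('tumbler',(.4405,.239),.044)]:
    k=(d>0)&(np.hypot(W[...,0]-c[0],W[...,1]-c[1])<.035)&(W[...,2]>z0); P=W[k]
    if len(P): print(n,len(P),P.mean(0),'centre of box',(P.min(0)+P.max(0))/2,np.ptp(P,0)); 
p,d,m=snap('side','side2'); print('board side',fitboard(p,d,world(m,d)))
```

```text
[0.51937958 0.29311441 0.29565492] [-3.14116519e+00  1.13887577e-03  1.56827062e+00]
large (array([0.60282041, 0.37726814]), np.int64(443), np.float64(0.0006847933438067303))
small (array([0.4452768, 0.3492593]), np.int64(411), np.float64(0.001498780879771635))
jar (array([0.59658073, 0.26362576]), np.int64(221), np.float64(0.0004934675885890819))
tumbler (array([0.4412697 , 0.24389365]), np.int64(573), np.float64(0.001634059196644191))
large 1307 [0.60108534 0.37715357 0.12543441] centre of box [0.60124666 0.37658097 0.12505665] [0.03629171 0.0367808  0.00593623]
small 4117 [0.46624733 0.3270146  0.38107804] centre of box [0.45409376 0.34007209 0.24151879] [0.03723914 0.0437239  0.32302639]
jar 91 [0.59570258 0.26543153 0.06659978] centre of box [0.59646444 0.26542157 0.06413006] [0.01192828 0.01143662 0.01120741]
tumbler 388 [0.43984709 0.24213094 0.04610235] centre of box [0.44012366 0.24195973 0.04629712] [0.05104185 0.05040268 0.00456321]
board side (array([ 0.45846573, -0.22213124,  0.07022585,  0.03064854]), np.int64(710), np.float64(0.0021183569872130865))
```

View pics/w2.png

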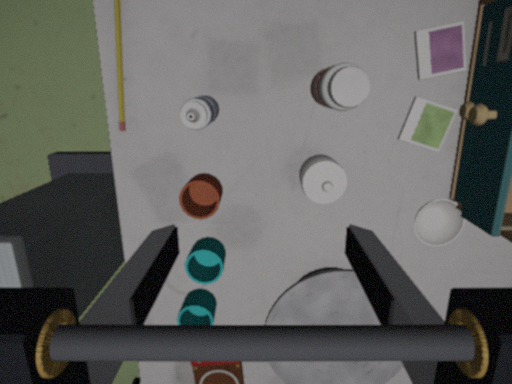

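The wrist view shows the small bottle at (195,112), large bottle at (345,88), jar at (325,180) and terracotta tumbler at (201,195), matching the fitted positions. Large bottle first: go above (0.602, 0.377) and descend.

{"fn": "move_arm", "kwargs": {
  "steps": [0, 0, 0, 0.083, 0.084, 0, 1, 0, 0, 0, 0.083, 0.084, 0, 1, 0, 0, 0, 0.083, 0.084, 0, 1, 0, 0, 0, 0.083, 0.084, -0.05, 1, 0, 0, 0, 0.083, 0.084, -0.1, 1, 0, 0, 0, 0.083, 0.084, -0.15, 1, 0, 0, 0, 0.083, 0.084, -0.19, 1, 0, 0, 0, 0.083, 0.084, -0.215, 1, 0, 0, 0, 0.083, 0.084, -0.226, 1, 0, 0, 0, 0.083, 0.084, -0.226, 1, 0, 0, 0, 0.083, 0.084, -0.226, 1]
}}

```text
time: 4.55
tool_pos: [0.6031, 0.3788, 0.0724]
ee_rot: [3.138, -0.002, 1.57]
wrist_force: [-0.5, 0.6, 1.0]
width: 0.0938
finger_force: 0.0
```

{"fn": "move_arm", "kwargs": {
  "steps": [0, 0, 0, 0, 0, 0, 0, 0, 0, 0, 0, 0, 0, 0, 0, 0, 0, 0, 0, 0, 0, 0, 0, 0, 0, 0, 0, 0, 0, 0, 0, 0, 0, 0, 0, 0, 0, 0, 0, 0, 0, 0, 0, 0, 0, 0, 0, 0, 0, 0, 0, 0, 0, 0, 0, 0]
}}

```text
time: 5.35
tool_pos: [0.6021, 0.3792, 0.07]
ee_rot: [3.141, -0.0, 1.571]
wrist_force: [0.9, -0.3, 0.4]
width: 0.0459
finger_force: 29.9
```

{"fn": "move_arm", "kwargs": {
  "steps": [0, 0, 0, 0, 0, 0.02, 0, 0, 0, 0, 0, 0, 0.06, 0, 0, 0, 0, 0, 0, 0.11, 0, 0, 0, 0, 0, 0, 0.15, 0, 0, 0, 0, -0.01, -0.03, 0.19, 0, 0, 0, 0, -0.02, -0.07, 0.2, 0, 0, 0, 0, -0.03, -0.11, 0.2, 0, 0, 0, 0, -0.04, -0.15, 0.2, 0, 0, 0, 0, -0.05, -0.19, 0.2, 0, 0, 0, 0, -0.06, -0.23, 0.2, 0, 0, 0, 0, -0.07, -0.27, 0.2, 0, 0, 0, 0, -0.08, -0.31, 0.2, 0]
}}

```text
time: 6.55
tool_pos: [0.5205, 0.0677, 0.269]
ee_rot: [-3.14, -0.0, 1.571]
wrist_force: [1.0, -1.3, -2.1]
width: 0.0462
finger_force: 29.9
```

{"fn": "move_arm", "kwargs": {
  "steps": [0, 0, 0, -0.01, -0.04, 0, 0, 0, 0, 0, -0.02, -0.08, 0, 0, 0, 0, 0, -0.03, -0.12, 0, 0, 0, 0, 0, -0.04, -0.16, 0, 0, 0, 0, 0, -0.05, -0.2, 0, 0, 0, 0, 0, -0.06, -0.23, 0, 0, 0, 0, 0, -0.07, -0.25, 0, 0, 0, 0, 0, -0.072, -0.26, 0, 0, 0, 0, 0, -0.072, -0.26, 0, 0, 0, 0, 0, -0.072, -0.26, 0, 0]
}}

```text
time: 7.55
tool_pos: [0.45, -0.19, 0.2695]
ee_rot: [-3.141, -0.001, 1.571]
wrist_force: [0.2, -0.2, -1.7]
width: 0.0457
finger_force: 29.9
```

```bash
cat >> h.py <<'E'
def ring(b,y): return b[:2]+y*np.array([-np.sin(b[2]),np.cos(b[2])])
E
python3 - <<'E'
from h import *
o=get_obs(); t=o['tool_pos']; p,d,m=snap('wrist','w3'); W=world(m,d); print(o['time'],t,o['ee_rot'],o['width'])
b=fitboard(p,d,W); print('board wrist',b)
for y in (.135,.045,-.045,-.135): print(ring(b[0],y))
# held piece: near-vertical wall points
k=(d>0)&(abs(W[...,0]-t[0])<.03)&(abs(W[...,1]-t[1])<.05)&(W[...,2]<t[2]+.07)&(W[...,2]>.1)
P=W[k]; print(len(P), P.min(0),P.max(0)); print('held-tcp',fitcyl(W,d,t[:2],.0235,t[2]-.045,t[2]+.03)[0]-t[:2],fitcyl(W,d,t[:2],.0235,t[2]-.045,t[2]+.03)[1:])
E
```

```text
7.55 [ 0.44999201 -0.19004439  0.26952373] [-3.14141439e+00 -1.23868556e-03  1.57144590e+00] 0.04568190241770679
board wrist (array([ 0.45784163, -0.22236281,  0.06868317,  0.0305161 ]), np.int64(1608), np.float64(0.0017182049075310888))
[ 0.44857669 -0.08768111]
[ 0.45475332 -0.17746891]
[ 0.46092994 -0.26725671]
[ 0.46710657 -0.35704451]
17157 [ 0.41999727 -0.21036142  0.20073849] [ 0.47998511 -0.16801129  0.3395236 ]
held-tcp [ 0.00015113 -0.00188562] (np.int64(6588), np.float64(0.004078430076202994))
```

View pics/w3.png

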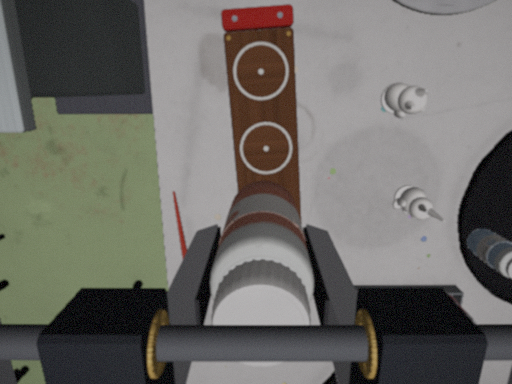

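The held bottle shows at (265,270), upright between the fingers. Rings 1 and 2 are at (261,72) and (266,148), the cat at (405,100) and the rabbit at (412,203). The board fit agrees with the side camera to within 1 mm, so I'll place the bottle.

{"fn": "move_arm", "kwargs": {
  "steps": [0, 0, 0, -0.001, 0.05, 0, 0, 0, 0, 0, -0.001, 0.09, -0.02, 0, 0, 0, 0, -0.001, 0.104, -0.06, 0, 0, 0, 0, -0.001, 0.104, -0.1, 0, 0, 0, 0, -0.001, 0.104, -0.14, 0, 0, 0, 0, -0.001, 0.104, -0.16, 0, 0, 0, 0, -0.001, 0.104, -0.17, 0, 0, 0, 0, -0.001, 0.104, -0.178, 0, 0, 0, 0, -0.001, 0.104, -0.183, 0, 0, 0, 0, -0.001, 0.104, -0.183, 0]
}}

```text
time: 8.6
tool_pos: [0.4492, -0.0868, 0.0873]
ee_rot: [3.141, 0.0, 1.571]
wrist_force: [-0.1, -0.3, -2.9]
width: 0.046
finger_force: 29.9
```

{"fn": "move_arm", "kwargs": {
  "steps": [0, 0, 0, 0, 0, -0.001, 0, 0, 0, 0, 0, 0, -0.002, 0, 0, 0, 0, 0, 0, -0.003, 0, 0, 0, 0, 0, 0, -0.003, 0]
}}

```text
time: 9.0
tool_pos: [0.4488, -0.087, 0.084]
ee_rot: [3.141, 0.0, 1.571]
wrist_force: [-0.6, 0.1, -2.1]
width: 0.0456
finger_force: 29.9
```

{"fn": "move_arm", "kwargs": {
  "steps": [0, 0, 0, 0, 0.001, -0.001, 0, 0, 0, 0, 0, 0.001, -0.0015, 0, 0, 0, 0, 0, 0.001, -0.0015, 0, 0, 0, 0, 0, 0.001, -0.0015, 1, 0, 0, 0, 0, 0.001, -0.0015, 1, 0, 0, 0, 0, 0.001, -0.0015, 1, 0, 0, 0, 0, 0.001, -0.0015, 1, 0, 0, 0, 0, 0.001, -0.0015, 1, 0, 0, 0, 0, 0.001, -0.0015, 1]
}}

```text
time: 9.9
tool_pos: [0.4488, -0.0859, 0.0824]
ee_rot: [3.141, 0.0, 1.571]
wrist_force: [1.2, -0.4, -0.6]
width: 0.0905
finger_force: 0.0
```

{"fn": "move_arm", "kwargs": {
  "steps": [0, 0, 0, 0, 0, 0.03, 1, 0, 0, 0, 0, 0, 0.08, 1, 0, 0, 0, 0, 0, 0.13, 1, 0, 0, 0, 0, 0, 0.18, 1, 0, 0, 0, 0, 0, 0.2, 1, 0, 0, 0, 0, 0.04, 0.2, 1, 0, 0, 0, 0, 0.09, 0.2, 1, 0, 0, 0, 0, 0.14, 0.2, 1, 0, 0, 0, 0, 0.19, 0.2, 1, 0, 0, 0, 0, 0.24, 0.2, 1, 0, 0, 0, 0, 0.29, 0.2, 1, 0, 0, 0, 0, 0.34, 0.2, 1]
}}

```text
time: 11.1
tool_pos: [0.4483, 0.2562, 0.2825]
ee_rot: [3.141, -0.0, 1.571]
wrist_force: [0.4, -0.6, -0.5]
width: 0.0941
finger_force: 0.0
```

Run:
```python
from h import *
print(get_obs()['time'],get_obs()['tool_pos'])
p,d,m=snap('side','side3'); W=world(m,d)
print(fitboard(p,d,W)); print(fitcyl(W,d,[.449,-.088],.0235,.032,.11))
cv2.imwrite('pics/c3.png',cv2.resize(cv2.imread('pics/side3.png')[120:350,150:420],None,fx=2,fy=2))
```

```text
11.1 [0.44833763 0.25618058 0.28250217]
(array([ 0.45835531, -0.22217573,  0.07090692,  0.0306453 ]), np.int64(658), np.float64(0.0020191713040895215))
(array([ 0.44916268, -0.08937787]), np.int64(415), np.float64(0.0010469665417750652))
```

View pics/c3.png

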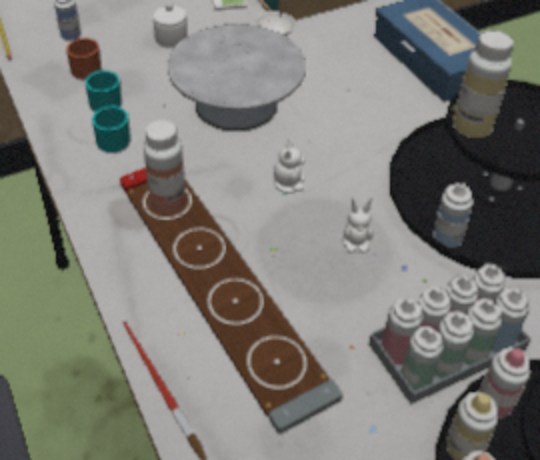

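The crop shows the large bottle upright in the ring by the red block at (165,190), with the cat and rabbit undisturbed. Small bottle next.

{"fn": "move_arm", "kwargs": {
  "steps": [0, 0, 0, -0.003, 0.05, 0, 1, 0, 0, 0, -0.003, 0.093, 0, 1, 0, 0, 0, -0.003, 0.093, -0.04, 1, 0, 0, 0, -0.003, 0.093, -0.09, 1, 0, 0, 0, -0.003, 0.093, -0.14, 1, 0, 0, 0, -0.003, 0.093, -0.19, 1, 0, 0, 0, -0.003, 0.093, -0.22, 1, 0, 0, 0, -0.003, 0.093, -0.2375, 1, 0, 0, 0, -0.003, 0.093, -0.2375, 1, 0, 0, 0, -0.003, 0.093, -0.2375, 1]
}}

```text
time: 12.15
tool_pos: [0.446, 0.3471, 0.0452]
ee_rot: [3.141, -0.0, 1.571]
wrist_force: [0.7, 0.8, 0.4]
width: 0.0937
finger_force: 0.0
```

{"fn": "move_arm", "kwargs": {
  "steps": [0, 0, 0, 0, 0, 0, 1, 0, 0, 0, 0, 0, 0, 0, 0, 0, 0, 0, 0, 0, 0, 0, 0, 0, 0, 0, 0, 0, 0, 0, 0, 0, 0, 0, 0, 0, 0, 0, 0, 0, 0, 0, 0, 0, 0, 0, 0, 0, 0, 0, 0, 0, 0, 0, 0, 0, 0, 0, 0, 0, 0, 0, 0]
}}

```text
time: 13.05
tool_pos: [0.4459, 0.3471, 0.0449]
ee_rot: [3.141, -0.0, 1.571]
wrist_force: [-0.8, -0.4, 0.3]
width: 0.034
finger_force: 29.9
```

{"fn": "move_arm", "kwargs": {
  "steps": [0, 0, 0, 0, 0, 0.02, 0, 0, 0, 0, 0, 0, 0.06, 0, 0, 0, 0, 0, 0, 0.11, 0, 0, 0, 0, 0, 0, 0.15, 0, 0, 0, 0, 0, -0.03, 0.19, 0, 0, 0, 0, 0, -0.07, 0.2, 0, 0, 0, 0, 0, -0.11, 0.2, 0, 0, 0, 0, 0, -0.15, 0.2, 0, 0, 0, 0, 0, -0.19, 0.2, 0, 0, 0, 0, 0, -0.23, 0.2, 0, 0, 0, 0, 0, -0.27, 0.2, 0, 0, 0, 0, 0, -0.31, 0.2, 0]
}}

```text
time: 14.25
tool_pos: [0.4453, 0.0357, 0.2447]
ee_rot: [3.141, -0.0, 1.571]
wrist_force: [0.3, 1.1, -0.6]
width: 0.034
finger_force: 29.9
```

{"fn": "move_arm", "kwargs": {
  "steps": [0, 0, 0, 0.002, -0.04, 0, 0, 0, 0, 0, 0.004, -0.08, 0, 0, 0, 0, 0, 0.006, -0.12, 0, 0, 0, 0, 0, 0.009, -0.16, 0, 0, 0, 0, 0, 0.009, -0.19, 0, 0, 0, 0, 0, 0.009, -0.21, 0, 0, 0, 0, 0, 0.009, -0.215, 0, 0, 0, 0, 0, 0.009, -0.215, 0, 0, 0, 0, 0, 0.009, -0.215, 0, 0]
}}

```text
time: 15.15
tool_pos: [0.4547, -0.1769, 0.2448]
ee_rot: [3.142, -0.001, 1.572]
wrist_force: [-0.1, -0.1, 0.1]
width: 0.0345
finger_force: 29.9
```

```bash
cat >> h.py <<'E'
def held(f,R,lo,hi):
    o=get_obs(); t=o['tool_pos']; p,d,m=snap('wrist',f); W=world(m,d)
    dy=W[...,1]-t[1]; dx=W[...,0]-t[0]; z=W[...,2]-t[2]
    k=(d>0)&(z>lo)&(z<hi)&(abs(dx)<R*.8)&(abs(dy)<R+.015); P=W[k][:,:2]-t[:2]
    s=least_squares(lambda a:np.hypot(*(P-a).T)-R,[0,0],loss='soft_l1',f_scale=.001)
    print(o['time'],t,o['width'],'held-tcp',s.x,k.sum(),np.sqrt(np.mean(s.fun**2)),'lowest',(W[...,2][k]).min()); return p,d,W
E
python3 - <<'E'
from h import *
p,d,W=held('w4',.0175,-.04,.02)
b=fitboard(p,d,W); print(b); print(ring(b[0],.045))
E
```

```text
15.15 [ 0.45474298 -0.17692423  0.24480389] 0.034484960379644145 held-tcp [9.27781922e-05 2.39740780e-03] 2185 0.0007815154505930465 lowest 0.20481418298503878
(array([ 0.45753448, -0.2222246 ,  0.06690494,  0.03074393]), np.int64(1453), np.float64(0.002148986630903521))
[ 0.45452601 -0.17732527]
```

View pics/w4.png

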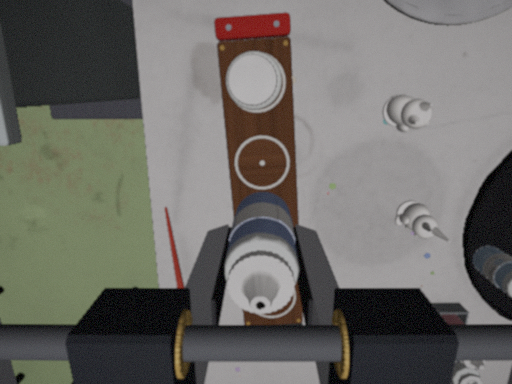

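The small bottle hangs upright at (262,250) and the large bottle's cap sits concentric in ring 1 at (255,82). Ring 2 is at (262,162). Lowering.

{"fn": "move_arm", "kwargs": {
  "steps": [0, 0, 0, 0, -0.003, -0.04, 0, 0, 0, 0, 0, -0.003, -0.09, 0, 0, 0, 0, 0, -0.003, -0.13, 0, 0, 0, 0, 0, -0.003, -0.16, 0, 0, 0, 0, 0, -0.003, -0.175, 0, 0, 0, 0, 0, -0.003, -0.182, 0, 0, 0, 0, 0, -0.003, -0.185, 0, 0, 0, 0, 0, -0.003, -0.186, 0, 0, 0, 0, 0, -0.003, -0.186, 0]
}}

```text
time: 16.1
tool_pos: [0.4556, -0.1811, 0.0601]
ee_rot: [3.139, 0.001, 1.571]
wrist_force: [-1.1, -0.1, -0.6]
width: 0.0338
finger_force: 29.9
```

{"fn": "move_arm", "kwargs": {
  "steps": [0, 0, 0, 0, 0, 0, 0, 0, 0, 0, 0, 0, 0, 0, 0, 0, 0, 0, 0, 0, 0]
}}

```text
time: 16.4
tool_pos: [0.455, -0.1811, 0.0593]
ee_rot: [3.141, 0.0, 1.571]
wrist_force: [0.2, -0.3, -1.1]
width: 0.0344
finger_force: 29.9
```

{"fn": "move_arm", "kwargs": {
  "steps": [0, 0, 0, -0.0005, 0.001, -0.001, 0, 0, 0, 0, -0.0005, 0.001, -0.002, 0, 0, 0, 0, -0.0005, 0.001, -0.002, 0, 0, 0, 0, -0.0005, 0.001, -0.002, 0, 0, 0, 0, -0.0005, 0.001, -0.002, 1, 0, 0, 0, -0.0005, 0.001, -0.002, 1, 0, 0, 0, -0.0005, 0.001, -0.002, 1, 0, 0, 0, -0.0005, 0.001, -0.002, 1, 0, 0, 0, -0.0005, 0.001, -0.002, 1, 0, 0, 0, -0.0005, 0.001, -0.002, 1, 0, 0, 0, -0.0005, 0.001, -0.002, 1]
}}

```text
time: 17.5
tool_pos: [0.4542, -0.1799, 0.0568]
ee_rot: [3.141, 0.0, 1.571]
wrist_force: [-1.1, -0.4, 0.5]
width: 0.0864
finger_force: 0.0
```

{"fn": "move_arm", "kwargs": {
  "steps": [0, 0, 0, 0, 0, 0.03, 1, 0, 0, 0, 0, 0, 0.08, 1, 0, 0, 0, 0, 0, 0.13, 1, 0, 0, 0, 0, 0, 0.18, 1, 0, 0, 0, 0.01, 0.04, 0.21, 1, 0, 0, 0, 0.02, 0.08, 0.21, 1, 0, 0, 0, 0.03, 0.13, 0.21, 1, 0, 0, 0, 0.05, 0.18, 0.21, 1, 0, 0, 0, 0.07, 0.22, 0.21, 1, 0, 0, 0, 0.09, 0.26, 0.21, 1, 0, 0, 0, 0.11, 0.3, 0.21, 1, 0, 0, 0, 0.12, 0.34, 0.21, 1]
}}

```text
time: 18.7
tool_pos: [0.5752, 0.162, 0.2661]
ee_rot: [-3.141, 0.0, 1.571]
wrist_force: [0.5, -0.3, 0.7]
width: 0.0946
finger_force: 0.0
```

{"fn": "move_arm", "kwargs": {
  "steps": [0, 0, 0, 0.021, 0.05, 0, 1, 0, 0, 0, 0.021, 0.095, 0, 1, 0, 0, 0, 0.021, 0.102, -0.04, 1, 0, 0, 0, 0.021, 0.102, -0.09, 1, 0, 0, 0, 0.021, 0.102, -0.14, 1, 0, 0, 0, 0.021, 0.102, -0.19, 1, 0, 0, 0, 0.021, 0.102, -0.22, 1, 0, 0, 0, 0.021, 0.102, -0.235, 1, 0, 0, 0, 0.021, 0.102, -0.242, 1, 0, 0, 0, 0.021, 0.102, -0.242, 1, 0, 0, 0, 0.021, 0.102, -0.242, 1]
}}

```text
time: 19.8
tool_pos: [0.5969, 0.2627, 0.0274]
ee_rot: [3.137, -0.001, 1.571]
wrist_force: [-0.2, 0.2, 0.7]
width: 0.0941
finger_force: 0.0
```

{"fn": "move_arm", "kwargs": {
  "steps": [0, 0, 0, 0, 0, 0, 1, 0, 0, 0, 0, 0, 0, 0, 0, 0, 0, 0, 0, 0, 0, 0, 0, 0, 0, 0, 0, 0, 0, 0, 0, 0, 0, 0, 0, 0, 0, 0, 0, 0, 0, 0, 0, 0, 0, 0, 0, 0, 0]
}}

```text
time: 20.5
tool_pos: [0.5953, 0.2621, 0.0248]
ee_rot: [3.141, -0.0, 1.571]
wrist_force: [0.3, 0.6, 0.3]
width: 0.0547
finger_force: 30.0
```

{"fn": "move_arm", "kwargs": {
  "steps": [0, 0, 0, 0, 0, 0.02, 0, 0, 0, 0, 0, 0, 0.06, 0, 0, 0, 0, 0, 0, 0.11, 0, 0, 0, 0, 0, 0, 0.15, 0, 0, 0, 0, -0.01, -0.03, 0.19, 0, 0, 0, 0, -0.02, -0.07, 0.2, 0, 0, 0, 0, -0.03, -0.11, 0.2, 0, 0, 0, 0, -0.04, -0.15, 0.2, 0, 0, 0, 0, -0.05, -0.19, 0.2, 0, 0, 0, 0, -0.06, -0.23, 0.2, 0, 0, 0, 0, -0.07, -0.27, 0.2, 0, 0, 0, 0, -0.08, -0.31, 0.2, 0]
}}

```text
time: 21.7
tool_pos: [0.5144, -0.0493, 0.2246]
ee_rot: [-3.141, -0.0, 1.571]
wrist_force: [0.0, 0.4, -0.9]
width: 0.0544
finger_force: 30.0
```

{"fn": "move_arm", "kwargs": {
  "steps": [0, 0, 0, -0.01, -0.04, 0, 0, 0, 0, 0, -0.02, -0.08, 0, 0, 0, 0, 0, -0.03, -0.12, 0, 0, 0, 0, 0, -0.04, -0.16, 0, 0, 0, 0, 0, -0.05, -0.19, 0, 0, 0, 0, 0, -0.054, -0.21, 0, 0, 0, 0, 0, -0.054, -0.218, 0, 0, 0, 0, 0, -0.054, -0.218, 0, 0, 0, 0, 0, -0.054, -0.218, 0, 0, 0, 0, 0, -0.054, -0.218, 0, 0]
}}

```text
time: 22.7
tool_pos: [0.4616, -0.2647, 0.2249]
ee_rot: [3.141, -0.0, 1.572]
wrist_force: [0.6, 1.0, -0.7]
width: 0.0548
finger_force: 30.0
```

Run:
```python
from h import *
p,d,W=held('w5',.0285,-.02,.01)
print(fitboard(p,d,W))
for c,R,a,z in [((.4545,-.1775),.0175,.02,.08),((.4487,-.0877),.0235,.02,.115)]: print(fitcyl(W,d,c,R,a,z))
```

```text
22.7 [ 0.46164643 -0.26468414  0.22486429] 0.05475441604314959 held-tcp [0.00027285 0.00135407] 1206 0.00033591906349260506 lowest 0.20486568724639828
(array([ 0.45793758, -0.22234435,  0.06864195,  0.0303534 ]), np.int64(2068), np.float64(0.0024364347324019615))
(array([ 0.45348315, -0.17765029]), np.int64(222), np.float64(0.0012558660607683038))
(array([ 0.44918749, -0.08850608]), np.int64(409), np.float64(0.0002262903609101533))
```

View pics/w5.png

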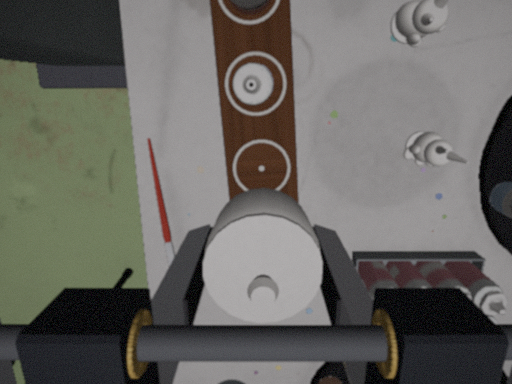

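The jar hangs at (262,250), and ring 3 is visible ahead. The small bottle sits concentric in ring 2 at (252,84). The paint rack lies to the right at (420,265), so I'll check its height before lowering.

Run:
```python
from h import *
z=np.load('side0.npz'); d,W=z['d'],z['W']
k=(d>0)&(W[...,2]>.025)&(W[...,0]>.51)&(W[...,0]<.66)&(W[...,1]>-.5)&(W[...,1]<-.2); P=W[k]
for x in np.arange(.51,.66,.02):
    q=P[(P[:,0]>=x)&(P[:,0]<x+.02)]
    if len(q): print(round(x,2),q[:,2].max(),q[:,1].min(),q[:,1].max())
```

```text
0.57 0.09231067117111082 -0.4994110149781102 -0.38234424654866356
0.59 0.09756517025920007 -0.48935579541448126 -0.382749696066611
0.61 0.09549700771934766 -0.49983796489813753 -0.2374108666927041
0.63 0.11271816094334448 -0.4999631401700259 -0.23346510112596286
0.65 0.09780789943460866 -0.49984280490476835 -0.24522252323607172
```

{"fn": "move_arm", "kwargs": {
  "steps": [0, 0, 0, -0.0007, -0.003, -0.04, 0, 0, 0, 0, -0.0007, -0.003, -0.08, 0, 0, 0, 0, -0.0007, -0.003, -0.1, 0, 0, 0, 0, -0.0007, -0.003, -0.1, 0]
}}

```text
time: 23.15
tool_pos: [0.4586, -0.2664, 0.1208]
ee_rot: [-3.135, -0.005, 1.572]
wrist_force: [0.2, 1.1, -0.5]
width: 0.0547
finger_force: 30.0
```

{"fn": "move_arm", "kwargs": {
  "steps": [0, 0, 0, 0, 0, -0.03, 0, 0, 0, 0, 0, 0, -0.06, 0, 0, 0, 0, 0, 0, -0.075, 0, 0, 0, 0, 0, 0, -0.082, 0, 0, 0, 0, 0, 0, -0.085, 0, 0, 0, 0, 0, 0, -0.085, 0, 0, 0, 0, 0, 0, -0.085, 0, 0, 0, 0, 0, 0, -0.085, 0]
}}

```text
time: 23.95
tool_pos: [0.4613, -0.2694, 0.0412]
ee_rot: [3.14, 0.001, 1.571]
wrist_force: [0.1, -0.5, -0.9]
width: 0.0544
finger_force: 30.0
```

{"fn": "move_arm", "kwargs": {
  "steps": [0, 0, 0, 0, 0.0007, -0.001, 0, 0, 0, 0, 0, 0.0007, -0.0025, 0, 0, 0, 0, 0, 0.0007, -0.0025, 0, 0, 0, 0, 0, 0.0007, -0.0025, 0]
}}

```text
time: 24.35
tool_pos: [0.4604, -0.2681, 0.0372]
ee_rot: [-3.141, -0.0, 1.571]
wrist_force: [0.9, 0.2, -0.4]
width: 0.0547
finger_force: 30.0
```

{"fn": "move_arm", "kwargs": {
  "steps": [0, 0, 0, 0, 0, -0.0005, 1, 0, 0, 0, 0, 0, -0.0005, 1, 0, 0, 0, 0, 0, -0.0005, 1, 0, 0, 0, 0, 0, -0.0005, 1, 0, 0, 0, 0, 0, -0.0005, 1, 0, 0, 0, 0, 0, -0.0005, 1, 0, 0, 0, 0, 0, 0.03, 1, 0, 0, 0, 0, 0, 0.08, 1, 0, 0, 0, 0, 0, 0.13, 1, 0, 0, 0, 0, 0, 0.18, 1, 0, 0, 0, 0, 0, 0.22, 1]
}}

```text
time: 25.45
tool_pos: [0.4608, -0.2683, 0.261]
ee_rot: [3.139, 0.002, 1.571]
wrist_force: [1.4, -1.5, 0.3]
width: 0.0941
finger_force: 0.0
```

{"fn": "move_arm", "kwargs": {
  "steps": [0, 0, 0, -0.02, 0.5, 0, 1, 0, 0, 0, -0.02, 0.5, 0, 1, 0, 0, 0, -0.02, 0.5, 0, 1, 0, 0, 0, -0.02, 0.5, 0, 1, 0, 0, 0, -0.02, 0.5, 0, 1, 0, 0, 0, -0.02, 0.5, 0, 1, 0, 0, 0, -0.02, 0.5, 0, 1, 0, 0, 0, -0.02, 0.5, 0, 1, 0, 0, 0, -0.02, 0.5, 0, 1, 0, 0, 0, -0.02, 0.5, 0, 1, 0, 0, 0, -0.02, 0.5, 0, 1, 0, 0, 0, -0.02, 0.5, 0, 1]
}}

```text
time: 26.65
tool_pos: [0.4401, 0.2327, 0.257]
ee_rot: [-3.141, 0.001, 1.574]
wrist_force: [0.2, 0.4, -0.5]
width: 0.0939
finger_force: 0.0
```

Run:
```python
from h import *
print(get_obs()['time'],get_obs()['tool_pos'])
p,d,m=snap('side','side4'); W=world(m,d)
print(fitboard(p,d,W))
for c,R,a,z in [((.4612,-.267),.0285,.022,.05),((.4545,-.1775),.0175,.025,.08),((.4487,-.0877),.0235,.03,.115),((.4405,.241),.0248,.01,.042)]: print(fitcyl(W,d,c,R,a,z))
cv2.imwrite('pics/c4.png',cv2.resize(cv2.imread('pics/side4.png')[120:350,150:420],None,fx=2,fy=2))
```

```text
26.65 [0.44009811 0.23268327 0.25702789]
(array([ 0.45841278, -0.2222189 ,  0.07062872,  0.03072865]), np.int64(544), np.float64(0.0026129759476366133))
(array([ 0.46175806, -0.26677543]), np.int64(178), np.float64(0.0006346200671821622))
(array([ 0.45446226, -0.17879194]), np.int64(233), np.float64(0.0010474902009574077))
(array([ 0.44916531, -0.08922957]), np.int64(485), np.float64(0.0014275088331057067))
(array([0.44047919, 0.23790615]), np.int64(204), np.float64(0.0020909494551299866))
```

View pics/c4.png

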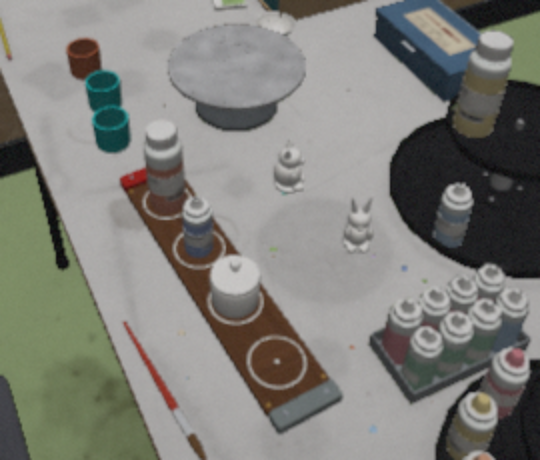

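The crop shows the large bottle, small bottle and jar upright and centred on rings 1 to 3. The terracotta tumbler is at (85,58). Now the tumbler.

{"fn": "move_arm", "kwargs": {
  "steps": [0, 0, 0, 0.0005, 0.0085, -0.03, 1, 0, 0, 0, 0.0005, 0.0085, -0.08, 1, 0, 0, 0, 0.0005, 0.0085, -0.13, 1, 0, 0, 0, 0.0005, 0.0085, -0.18, 1, 0, 0, 0, 0.0005, 0.0085, -0.21, 1, 0, 0, 0, 0.0005, 0.0085, -0.225, 1, 0, 0, 0, 0.0005, 0.0085, -0.231, 1, 0, 0, 0, 0.0005, 0.0085, -0.231, 1, 0, 0, 0, 0.0005, 0.0085, -0.231, 1, 0, 0, 0, 0.0005, 0.0085, -0.231, 1]
}}

```text
time: 27.7
tool_pos: [0.4424, 0.2405, 0.0281]
ee_rot: [3.138, -0.001, 1.57]
wrist_force: [-0.5, -0.4, 0.5]
width: 0.094
finger_force: 0.0
```

{"fn": "move_arm", "kwargs": {
  "steps": [0, 0, 0, 0, 0, 0, 1, 0, 0, 0, 0, 0, 0, 0, 0, 0, 0, 0, 0, 0, 0, 0, 0, 0, 0, 0, 0, 0, 0, 0, 0, 0, 0, 0, 0, 0, 0, 0, 0, 0, 0, 0, 0, 0, 0, 0, 0, 0, 0]
}}

```text
time: 28.4
tool_pos: [0.441, 0.2403, 0.0263]
ee_rot: [-3.141, 0.0, 1.571]
wrist_force: [0.3, -0.1, -0.6]
width: 0.0519
finger_force: 30.0
```

{"fn": "move_arm", "kwargs": {
  "steps": [0, 0, 0, 0, 0, 0.02, 0, 0, 0, 0, 0, 0, 0.06, 0, 0, 0, 0, 0, 0, 0.11, 0, 0, 0, 0, 0, 0, 0.15, 0, 0, 0, 0, 0, -0.03, 0.19, 0, 0, 0, 0, 0, -0.07, 0.2, 0, 0, 0, 0, 0, -0.11, 0.2, 0, 0, 0, 0, 0, -0.15, 0.2, 0, 0, 0, 0, 0, -0.19, 0.2, 0, 0, 0, 0, 0, -0.23, 0.2, 0, 0, 0, 0, 0, -0.27, 0.2, 0, 0, 0, 0, 0, -0.31, 0.2, 0]
}}

```text
time: 29.6
tool_pos: [0.4406, -0.0712, 0.2261]
ee_rot: [3.142, -0.0, 1.571]
wrist_force: [0.5, 0.2, -0.2]
width: 0.0517
finger_force: 30.0
```

{"fn": "move_arm", "kwargs": {
  "steps": [0, 0, 0, 0.002, -0.04, 0, 0, 0, 0, 0, 0.005, -0.08, 0, 0, 0, 0, 0, 0.01, -0.12, 0, 0, 0, 0, 0, 0.015, -0.16, 0, 0, 0, 0, 0, 0.02, -0.2, 0, 0, 0, 0, 0, 0.026, -0.24, 0, 0, 0, 0, 0, 0.026, -0.27, 0, 0, 0, 0, 0, 0.026, -0.285, 0, 0, 0, 0, 0, 0.026, -0.287, 0, 0, 0, 0, 0, 0.026, -0.287, 0, 0, 0, 0, 0, 0.026, -0.287, 0, 0]
}}

```text
time: 30.7
tool_pos: [0.4673, -0.3552, 0.2267]
ee_rot: [3.141, -0.0, 1.572]
wrist_force: [0.3, 0.6, -0.9]
width: 0.0521
finger_force: 30.0
```

Run:
```python
from h import *
p,d,W=held('w6',.025,-.02,.005)
t=get_obs()['tool_pos']
# rim (48 mm tall, gripped at .0263): centre of its box in y and circle fit
k=(d>0)&(abs(W[...,0]-t[0])<.02)&(abs(W[...,1]-t[1])<.04)&(abs(W[...,2]-t[2]-.0215)<.005); P=W[k]; print(k.sum(),P.min(0)-t,P.max(0)-t)
print(fitboard(p,d,W))
for c,R,a,z in [((.4612,-.267),.0285,.022,.05),((.4545,-.1775),.0175,.025,.08)]: print(fitcyl(W,d,c,R,a,z))
```

```text
30.7 [ 0.46729088 -0.35521815  0.22666802] 0.05205335436095606 held-tcp [-0.00014026  0.00438354] 2901 0.0019588436583170576 lowest 0.20668203639768404
2024 [-0.01997924 -0.02517083  0.0165014 ] [0.0199853  0.0272271  0.02188204]
(array([ 0.45814823, -0.22212958,  0.06798692,  0.03095995]), np.int64(1601), np.float64(0.0017085010682080961))
(array([ 0.46066437, -0.2656065 ]), np.int64(29), np.float64(0.00017171026290725052))
(array([ 0.45448497, -0.17769783]), np.int64(65), np.float64(0.0002096337095755692))
```

View pics/w6.png

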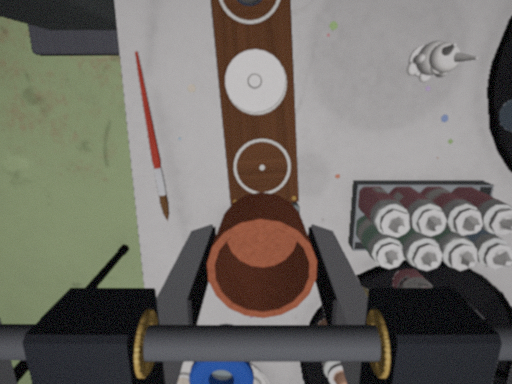

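The tumbler hangs at (262,255) with the jar centred in ring 3 at (255,82). Ring 4 is visible at (262,165). I'll refine the in-hand offset using only the outer wall and the rim.

Run:
```python
from h import *
t=get_obs()['tool_pos']; p,d,m=snap('wrist','w7'); W=world(m,d)-t; x,y,z=np.moveaxis(W,-1,0); h=z+.0263
red=(p[...,0]>1.4*p[...,1])&(d>0)&(abs(x)<.019)&(abs(y)<.04)
k=red&(y>.012)&(h>.006)&(h<.038); P=W[k]; H=h[k]
s=least_squares(lambda a:np.hypot(P[:,0]-a[0],P[:,1]-a[1])-(.0235+.0025*H/.048),[0,0.001],loss='soft_l1',f_scale=.0007); print('wall',s.x,k.sum(),np.std(s.fun))
k=red&(h>.0462)&(h<.052); P=W[k]
s=least_squares(lambda a:np.hypot(P[:,0]-a[0],P[:,1]-a[1])-.024,[0,0.001]); print('rim',s.x,k.sum(),np.std(s.fun),'h max',h[k].max())
```

```text
wall [-8.88544191e-05  1.44069846e-03] 1264 0.0003534122699019464
rim [-4.14471099e-05  1.33846502e-03] 694 0.000949854011765747 h max 0.048014740802359304
```

{"fn": "move_arm", "kwargs": {
  "steps": [0, 0, 0, 0, -0.0025, -0.04, 0, 0, 0, 0, 0, -0.0025, -0.09, 0, 0, 0, 0, 0, -0.0025, -0.13, 0, 0, 0, 0, 0, -0.0025, -0.16, 0, 0, 0, 0, 0, -0.0025, -0.175, 0, 0, 0, 0, 0, -0.0025, -0.182, 0, 0, 0, 0, 0, -0.0025, -0.185, 0, 0, 0, 0, 0, -0.0025, -0.185, 0, 0, 0, 0, 0, -0.0025, -0.185, 0, 0, 0, 0, 0, -0.0025, -0.185, 0, 0, 0, 0, 0, -0.0025, -0.185, 0]
}}

```text
time: 31.9
tool_pos: [0.4675, -0.3596, 0.0424]
ee_rot: [3.14, 0.001, 1.571]
wrist_force: [-0.1, -0.8, -1.0]
width: 0.0515
finger_force: 30.0
```

{"fn": "move_arm", "kwargs": {
  "steps": [0, 0, 0, 0, 0.001, -0.001, 0, 0, 0, 0, 0, 0.001, -0.0025, 0, 0, 0, 0, 0, 0.001, -0.003, 0, 0, 0, 0, 0, 0.001, -0.003, 0, 0, 0, 0, 0, 0.001, -0.003, 0]
}}

```text
time: 32.4
tool_pos: [0.467, -0.3581, 0.0383]
ee_rot: [-3.142, -0.0, 1.571]
wrist_force: [-0.1, -0.2, 0.7]
width: 0.0517
finger_force: 30.0
```

Good. Release, lift, and move back in −y so the wrist camera can see the row.

{"fn": "move_arm", "kwargs": {
  "steps": [0, 0, 0, 0, 0, 0, 1, 0, 0, 0, 0, 0, 0, 1, 0, 0, 0, 0, 0, 0, 1, 0, 0, 0, 0, 0, 0, 1, 0, 0, 0, 0, 0, 0, 1, 0, 0, 0, 0, 0, 0, 1, 0, 0, 0, 0, 0, 0.03, 1, 0, 0, 0, 0, 0, 0.08, 1, 0, 0, 0, 0, 0, 0.13, 1, 0, 0, 0, 0, 0, 0.18, 1, 0, 0, 0, 0, 0, 0.23, 1, 0, 0, 0, 0, 0, 0.26, 1]
}}

```text
time: 33.6
tool_pos: [0.4676, -0.3586, 0.3038]
ee_rot: [3.136, 0.005, 1.571]
wrist_force: [-0.1, -0.6, 0.5]
width: 0.0939
finger_force: 0.0
```

{"fn": "move_arm", "kwargs": {
  "steps": [0, 0, 0, -0.03, -0.04, 0.02, 1, 0, 0, 0, -0.05, -0.07, 0.03, 1, 0, 0, 0, -0.05, -0.07, 0.03, 1, 0, 0, 0, -0.05, -0.07, 0.03, 1, 0, 0, 0, -0.05, -0.07, 0.03, 1]
}}

```text
time: 34.1
tool_pos: [0.4174, -0.4274, 0.3275]
ee_rot: [-3.141, -0.002, 1.572]
wrist_force: [0.1, 0.1, -0.7]
width: 0.0939
finger_force: 0.0
```

Run:
```python
from h import *
o=get_obs(); print(o['time'],o['tool_pos'])
for n in ('wrist','side'):
    p,d,m=snap(n,n+'9'); W=world(m,d); b=fitboard(p,d,W); print(n,b[0],[np.round(ring(b[0],y),4) for y in (.135,.045,-.045,-.135)])
    for nm,c,R,a,z in [('L',(.4487,-.0877),.0235,.035,.105),('S',(.4545,-.1775),.0175,.03,.08),('J',(.4612,-.267),.0285,.022,.05),('T',(.467,-.357),.0248,.02,.05)]:
        try: print(nm,fitcyl(W,d,c,R,a,z))
        except Exception as e: print(nm,e)
a=cv2.imread('pics/wrist9.png'); c=cv2.resize(cv2.imread('pics/side9.png')[130:350,180:400],(384,384)); cv2.imwrite('pics/f9.png',cv2.resize(np.hstack([a,c]),(800,343)))
```

```text
34.1 [ 0.41740195 -0.42736286  0.32753093]
wrist [ 0.45887766 -0.22204588  0.06882409  0.03112179] [array([ 0.4496, -0.0874]), array([ 0.4558, -0.1772]), array([ 0.462 , -0.2669]), array([ 0.4682, -0.3567])]
L (array([ 0.4487, -0.0877]), np.int64(0), np.float64(nan))
S (array([ 0.4545, -0.1775]), np.int64(0), np.float64(nan))
J (array([ 0.4610505 , -0.26542839]), np.int64(117), np.float64(0.0004954146383121583))
T (array([ 0.46301902, -0.35641042]), np.int64(209), np.float64(0.0017955604758691634))
side [ 0.45896426 -0.22172285  0.06908723  0.03110789] [array([ 0.4496, -0.087 ]), array([ 0.4559, -0.1768]), array([ 0.4621, -0.2666]), array([ 0.4683, -0.3564])]
L (array([ 0.4491562 , -0.08965282]), np.int64(210), np.float64(0.00107299082893407))
S (array([ 0.45481902, -0.17938841]), np.int64(104), np.float64(0.001041511966280825))
J (array([ 0.46161958, -0.26670693]), np.int64(172), np.float64(0.0007620758900655098))
T (array([ 0.46640543, -0.36042825]), np.int64(338), np.float64(0.0016705284590005384))
  return _methods._mean(a, axis=axis, dtype=dtype,
  ret = ret.dtype.type(ret / rcount)
```

View pics/f9.png

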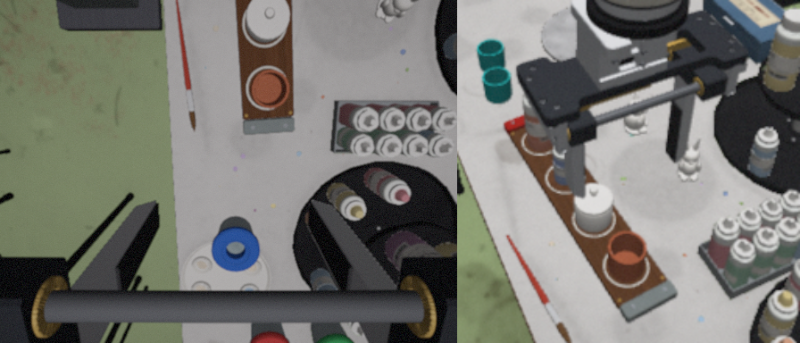

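The wrist half shows the jar centred in ring 3 at (267,20) and the tumbler in ring 4 at (267,88), next to the grey block. The side half shows the row in order and upright, with the cat and rabbit standing. I'll hand in.

```bash
python3 -c "
from bench import *
print(close_job())"
```

```text
the job is handed in; nothing more can be done
None
```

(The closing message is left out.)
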